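Remix the settled touch-up paints on the touch mixer

ROBOT

A 7-joint arm with a two-finger parallel gripper is mounted at the origin on the work surface. World frame = base frame: x ahead of the robot, y to its left, z up, the work surface at z = 0. Lengths are in m, angles in rad, forces in N, time in s.
With the tool pointing down it reaches from about 0.35 to 0.9 m from the base axis. Payload 19.9 kg.
Tool frame: the origin (TCP) lies on the centre line of the jaws, within the pads' length; the fingertips stand 14 mm ahead of it and the grasp point (between the pads) lies 5 mm behind it (r.nose_length is the distance from the TCP to the fingertips, in m); z points along the fingers, y is the line along which they close (so a half turn about z gives the same grasp; the last joint's range is limited). The gripper opens to 94 mm and grips with 3 to 60 N. Pads are 16 mm wide; open, the fingers measure 119 mm over their backs; the gripper's body (75 mm by 177 mm) begins 78 mm behind the grasp point.
Start: joints at [-1.266, 0.417, -0.01, 1.614, 0.005, 1.111, -0.053], TCP at [0.212, 0.588, 0.219] pointing down, gripper open.
Joint ranges: [-2.81, 2.81], [-0.39, 2.02], [-1.27, 1.25], [0.06, 2.57], [-1.19, 4.33], [0.19, 2], [-2.82, 2.82]. Speed limits (rad/s): [1.89, 1.89, 2.39, 2.39, 3.01, 3.01, 3.01].

INTERFACE

Orientations are given as a 3x3 rotation matrix whose columns are the frame's x, y, z axes.
In Python, from station import r gives the robot as it stands.
- The arm moves only by the tool apply_moves, never from a script. Its argument "increments" is one flat list of numbers, 5 for each row, row after row: the shift along the tool's x, y, z in units of 40 mm (1.0 is 40 mm), then the turn about the tool's z in degrees, then the opening, from 0 (shut) to 1 (fully open). In form: [dx, dy, dz, turn, fingers, dx, dy, dz, turn, fingers, ...]. A call has 1 to 20 rows; each row shifts and turns the commanded pose from where the row before left it, along the tool's axes as they then stand; what a row does not reach is not made up. A row lasts 1/12 s, in which the tool goes at most 41.7 mm and 7.16 degrees, less where a joint would pass 70% of its speed; a pose out of reach is approached as far as the arm can. A call is refused whole if a number of a shift passes 1 or a number of a turn 7.16, either way. A call with a gripper value outside its range is refused whole. The fingers move at their own pace and stop on an object; "grip_force" is the grip in N (left out, the last holds). Time passes only in rows, so rows that do not move let the fingers close. It gives the time, the measured TCP pose, the force, the opening and the grip force at its end, in the units of the state.
- r.read_state(): the state, without advancing time (a new reading comes with each control period).
- r.capture(name): name is "scene" or "top" or "wrist"; returns (picture, depth): 480x640x3 uint8, red, green, blue; 480x640 float32, m along the optical axis (not along the pixel's ray), 0 where there is no reading.
- r.camera_info(name): a dict with "camera_matrix" (3x3 intrinsics, pixels), "extrinsics" (4x4, takes a point from camera to world coordinates); the wrist camera has in their place "mount" (4x4, takes a point from camera to tool coordinates, whose origin is the TCP and whose axes are the flange's). Camera axes: x right, y up, looking along -z (the intrinsics and any distortion apply to the point x, -y, -z); pixel columns grow to the right and rows downward; lengths in m; the calibration is good to about 2 mm. The wrist camera is an equidistant fisheye: a pixel r from the principal point sees the ray r / f radians off the axis. A picture is of the moment at which its call begins: read the wrist's pose just before it. camera_info takes no time and is no camera call.
- r.hand_in(): hands the job in; it is judged then, once.
Trained networks look in the newest picture that a camera, given by its name, has taken for a name from the list of things; names that differ only in an ending like _2 or _b are one class to them, and where a whole thing is asked for, a point or a joint stands for the part that bears it (a point fixed in the world has none). Each returns a list of dicts, best first, with "score" (0 to 1); they miss things now and then, are a little off and sometimes report something else, mostly with a low value. They report only what shows in the picture. A call takes as long as a camera call. They do not tell look-alikes from the thing itself.
- r.masks_of(camera, thing): "mask" (480x640 bool, what is visible of it) and "xy" ([column, row] in pixels, amid what is visible of it).
The state is a dict: "time_s": time; "joint_positions": joint angles; "dq": joint speeds; "effort": joint torques, N m; "tcp_pos": TCP position; "eef_rot": TCP orientation; "ft_force": force on the tool from outside, world axes, zero at the start; "ft_torque": the same for the moment, N m; "finger_gap": finger opening in m; "gripper_force": force on a finger pad.
Only numpy, scipy, OpenCV 4.12 (cv2) and the standard library are available. Lean on these libraries where they do the work, as an engineer would, in place of code of your own. Each camera call takes 0.05 s, during which the arm holds its last target. There are 200 camera calls.

TASK

The touch-up paints for the radio panels have settled: press the red plunger on the switch box down to its stop to switch the touch mixer on, then mix the squat paint jars that are there one after another, lightest colour first (white, yellow, red, blue), by holding each upright on the middle of the mixer's black sprung pad and pushing it fully down for two seconds. The mixed jars go upright onto the green mat; when all the jars stand wholly on the mat, press the red plunger down to its stop again to switch off. Leave the other things on the bench alone.

Things in the scene. Friction and masses are not known exactly. Their poses are not given: they have to be found in the camera images.
- jar_white: squat white paint jar, may be absent (then None): upright body 60 dia x 46 high with a flat shoulder, on it a cap 40 dia x 28 high of the same colour (74 high in all), 0.14 to 0.26 kg, dark band round the foot; origin at the centre of its underside, z up through the cap. Fingers can grip the cap and rest their tips on the shoulder
- jar_yellow: squat yellow paint jar, may be absent (then None): upright body 60 dia x 46 high with a flat shoulder, on it a cap 40 dia x 28 high of the same colour (74 high in all), 0.14 to 0.26 kg, dark band round the foot; origin at the centre of its underside, z up through the cap. Fingers can grip the cap and rest their tips on the shoulder
- jar_red: squat red paint jar, may be absent (then None): upright body 60 dia x 46 high with a flat shoulder, on it a cap 40 dia x 28 high of the same colour (74 high in all), 0.14 to 0.26 kg, dark band round the foot; origin at the centre of its underside, z up through the cap. Fingers can grip the cap and rest their tips on the shoulder
- jar_blue: squat blue paint jar, may be absent (then None): upright body 60 dia x 46 high with a flat shoulder, on it a cap 40 dia x 28 high of the same colour (74 high in all), 0.14 to 0.26 kg, dark band round the foot; origin at the centre of its underside, z up through the cap. Fingers can grip the cap and rest their tips on the shoulder
- mixer: grey round touch mixer, fixed, 112 dia, housing 58 high with a black sprung pad standing above its top; origin at the centre of its underside
- pad_rest (a point): fixed point at the mixer's centre, 72 above the table: the middle of the pad's top face when the pad is up. The pad is a flat black disc 72 dia with an orange edge line; a jar's weight alone does not move it
- pad (a joint): how far the sprung pad is pressed down: 0 m up, 0.010 m at its stop; starts to move at 4.5 N, 10.5 N at the stop (total with the jar's weight)
- switch_box: aluminium switch box of the mixer, fixed, 85 x 85 x 45 high, with a red mushroom plunger on top; origin at the centre of its underside
- plunger_top (a point): centre of the top face of the red plunger head (44 dia, 10 thick; top 81 above the table when up); moves with it
- plunger (a joint): how far the plunger is pressed down: 0 m up, 0.014 m at its stop; spring 2.4 N at first, 8 N at the stop; comes back up by itself
- mat: flat green mat with white border lines, fixed, 220 x 220 x 3 thick; origin at the centre of its underside, x and y along its sides
- screw_jar: bystander: taller glass jar with a red lid, 64 dia x 85 high; origin at the centre of its underside
- solder_reel: bystander: grey reel, 60 dia x 36 high; origin at the centre of its underside
- parts_cup: bystander: white cup, 72 dia x 60 high; origin at the centre of its underside
- transformer: bystander: small steel and copper transformer, 50 x 56 x 45 high; origin at the centre of its underside
- test_meter: bystander: yellow hand meter lying on its back, 130 x 70 x 32 high; origin at the centre of its underside
- screwdriver: bystander: screwdriver with yellow handle lying on the bench, 170 long
- chassis_block: bystander: aluminium block, 100 x 60 x 35 high; origin at the centre of its underside
Mind the look-alikes: they are no part of the job. What is shaped like the switch_box but pink or turquoise is not meant.

How it is judged:
By the outcome, as a careful person would: the job done as asked, in the order asked, and still so for the second after the job is handed in, with the robot touching nothing.
Of jar_white, jar_yellow, jar_red, jar_blue only 3 to 4 are there at a start; the rules pass over those that are not, and their reading is None.
At some moment in a run one of jar_white, jar_yellow, jar_red, jar_blue may be knocked a few centimetres aside while the robot is not near it.
Once in a run the grip may slacken for a moment while it holds something.
It also fails if it takes over 210 s, if anything falls off the work surface, if the arm or the gripper's body presses on something with over 40 N, if the wrist force passes 120 N, or if a joint passes its speed limit or range.

## Working session

There is one attempt and no reset: what is moved stays moved. The work goes in short steps, Python scripts to look and compute and a tool call to move; the robot and the scene stay as the last step left them, time stands still between calls to the robot, and variables do not carry over. Pictures are saved under pics/ and viewed, at most 14 in all, crops included, and the job is handed in when it is done.

Besides the shell and the picture viewer there is one more tool, called after "Request:" as name(argument=value, ...) on one line, values as JSON. apply_moves: Moves the arm, as the interface text tells. Its arguments: {"type":"object","properties":{"increments":{"type":"array","items":{"type":"number"}},"grip_force":{"type":"number"}},"required":["increments"]}

```bash
mkdir -p pics; ls
cat > h.py <<'E'
import numpy as np, cv2
from station import r
def cap(n,save=None):
    s=r.read_state(); p,d=r.capture(n)
    if save: cv2.imwrite('pics/'+save+'.png',p[:,:,::-1])
    return s,p,d
def world(cam,uv,d):
    """pixels Nx2, depth N -> world (fixed cams)"""
    i=r.camera_info(cam);K=np.array(i['camera_matrix']);T=np.array(i['extrinsics'])
    uv=np.asarray(uv,float).reshape(-1,2);d=np.asarray(d,float).ravel()
    dist=i.get('distortion')
    x=(uv[:,0]-K[0,2])/K[0,0]*d; y=(uv[:,1]-K[1,2])/K[1,1]*d
    P=np.stack([x,-y,-d,np.ones_like(d)]); return (T@P)[:3].T
E
python3 - <<'E'
from h import *
for n in ("scene","top","wrist"):
    i=r.camera_info(n); print(n,{k:(np.round(v,4).tolist() if not isinstance(v,str) else v) for k,v in i.items()})
    cap(n,n+'0')
s=r.read_state();print({k:np.round(v,3).tolist() for k,v in s.items()})
names="jar_white jar_yellow jar_red jar_blue mixer switch_box mat screw_jar solder_reel parts_cup transformer test_meter screwdriver chassis_block".split()
for n in names:
  for cam in("scene","top"):
    p,d=None,None
    for m in r.masks_of(cam,n)[:3]:
        print(n,cam,round(m['score'],2),np.round(m['xy']),m['mask'].sum())
E
```

```text
pics
scene {'camera_matrix': [[565.899, 0.0, 317.9359], [0.0, 565.899, 242.8262], [0.0, 0.0, 1.0]], 'extrinsics': [[-0.8814, -0.3988, 0.2531, 0.8891], [0.4723, -0.7383, 0.4815, 0.6609], [-0.0052, 0.5439, 0.8391, 1.2158], [0.0, 0.0, 0.0, 1.0]]}
top {'camera_matrix': [[527.3241, 0.0, 319.1975], [0.0, 527.3241, 243.5679], [0.0, 0.0, 1.0]], 'extrinsics': [[-0.0553, 0.9765, -0.2082, 0.2231], [-0.9985, -0.0549, 0.0075, -0.0017], [-0.0041, 0.2083, 0.9781, 1.626], [0.0, 0.0, 0.0, 1.0]]}
wrist {'camera_matrix': [[371.6483, 0.0, 322.2987], [0.0, 371.6483, 242.3981], [0.0, 0.0, 1.0]], 'mount': [[0.001, 0.9699, 0.2433, 0.0706], [1.0, -0.0013, 0.0012, 0.0014], [0.0015, 0.2433, -0.9699, -0.1653], [0.0, 0.0, 0.0, 1.0]]}
{'time_s': 0.15, 'joint_positions': [-1.265, 0.418, -0.01, 1.614, 0.005, 1.111, -0.053], 'dq': [-0.0, -0.001, -0.001, -0.002, -0.001, 0.0, -0.0], 'effort': [0.0, -85.153, 0.639, -42.613, -0.049, 0.017, 0.0], 'tcp_pos': [0.212, 0.588, 0.219], 'eef_rot': [[-0.94, 0.34, -0.0], [0.34, 0.94, -0.001], [-0.0, -0.001, -1.0]], 'ft_force': [0.467, 0.307, 0.885], 'ft_torque': [0.018, -0.02, -0
[... 1178 characters left out ...]
] 303
transformer scene 0.69 [344. 248.] 1665
transformer scene 0.67 [288. 274.] 1467
transformer scene 0.6 [206. 217.] 519
transformer top 0.67 [382. 183.] 314
test_meter scene 0.76 [214. 128.] 1096
test_meter scene 0.59 [258. 324.] 886
test_meter scene 0.27 [342. 326.] 721
test_meter top 0.96 [482. 219.] 983
screwdriver scene 0.7 [349. 286.] 368
screwdriver scene 0.5 [286. 268.] 290
screwdriver scene 0.49 [343. 249.] 1762
screwdriver top 0.74 [307. 213.] 146
screwdriver top 0.56 [276. 258.] 266
screwdriver top 0.16 [247. 288.] 315
chassis_block scene 0.71 [414. 464.] 1504
chassis_block scene 0.31 [420. 338.] 687
chassis_block top 0.79 [144. 233.] 777
chassis_block top 0.34 [311. 272.] 1047
```

View pics/scene0.png

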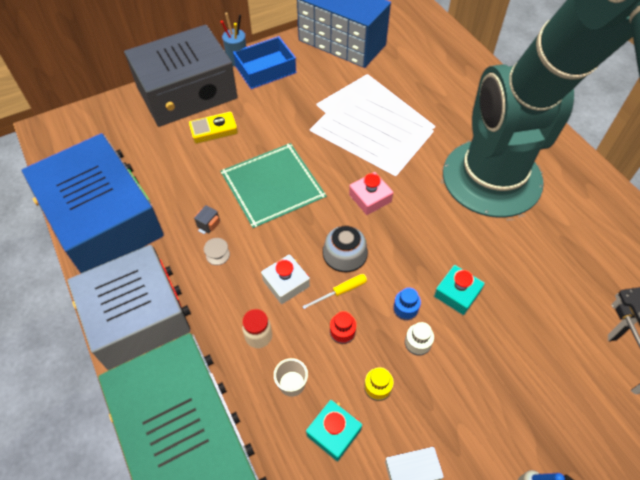

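View pics/top0.png

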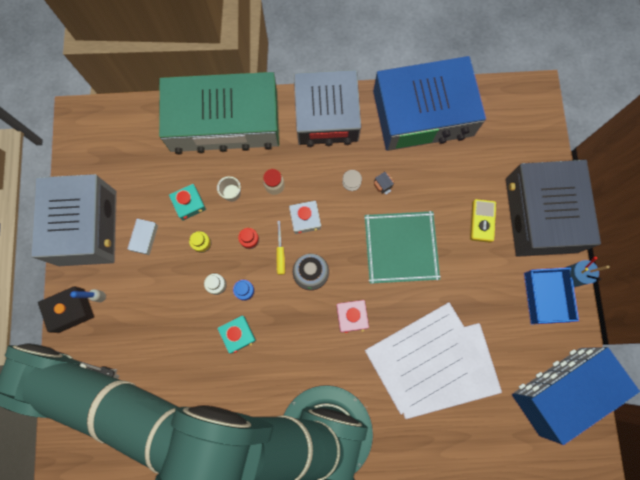

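The scene shows all four jars: white (420,338), yellow (379,383), red (343,327) and blue (407,303). It also shows the mixer (345,247), the aluminium box (285,277) and the mat (273,184). The top view agrees, and the turquoise and pink boxes are decoys.

```bash
cat >> h.py <<'E'
def cloud(cam,d):
    v,u=np.mgrid[0:480,0:640]; return world(cam,np.stack([u.ravel(),v.ravel()],1),d.ravel()).reshape(480,640,3)
def blob(W,p,d,uv,rad,zlo,zhi):
    v,u=np.mgrid[0:480,0:640]
    m=(np.hypot(u-uv[0],v-uv[1])<rad)&(d>0)&(W[...,2]>zlo)&(W[...,2]<zhi)
    q=W[m]
    if len(q)<5: return None
    (cx,cy),rr=cv2.minEnclosingCircle(q[:,:2].astype(np.float32))
    return np.round(np.r_[np.median(q[:,2]),q[:,:2].mean(0),(np.percentile(q[:,:2],2,axis=0)+np.percentile(q[:,:2],98,axis=0))/2,cx,cy,rr,len(q)],4)
E
python3 - <<'E'
from h import *
px={'white':[(420,335),(214,284),.062],'yellow':[(379,380),(200,241),.062],'red':[(343,323),(248,237),.062],'blue':[(407,299),(243,290),.062],
'pad':[(346,238),(310,268),.064],'plunger':[(285,269),(304,214),.072],'box':[(285,277),(305,216),.035],'mixer':[(345,247),(310,271),.04],
'screwjar':[(257,325),(273,180),.07],'cup':[(291,375),(229,188),.045],'trans':[(207,219),(384,183),.03],'reel':[(217,251),(352,180),.025],'scrdr':[(350,286),(281,260),.012],'aqua1':[(463,283),(236,334),.03],'aqua2':[(334,430),(187,201),.03],'pink':[(372,190),(353,316),.03]}
for ci,cam in enumerate(("scene","top")):
    s,p,d=cap(cam); W=cloud(cam,d)
    for k,v in px.items(): print(cam,k,blob(W,p,d,v[ci],26 if ci==0 else 18,v[2],.095))
    for m in r.masks_of(cam,'mat')[:1]:
        q=W[m['mask']]; print('mat z',np.median(q[:,2]),cv2.minAreaRect(q[:,:2].astype(np.float32)*1000))
        c=max(cv2.findContours(m['mask'].astype(np.uint8),0,1)[0],key=cv2.contourArea); ap=cv2.approxPolyDP(c,8,True)[:,0]
        print(ap.tolist(),[W[a[1],a[0]].round(3).tolist() for a in ap])
E
```

```text
scene white [7.470e-02 4.558e-01 3.154e-01 4.548e-01 3.144e-01 4.542e-01 3.139e-01
 2.090e-02 2.850e+02]
scene yellow [7.440e-02 5.894e-01 3.604e-01 5.886e-01 3.595e-01 5.879e-01 3.593e-01
 2.130e-02 3.140e+02]
scene red [7.440e-02 5.926e-01 2.100e-01 5.917e-01 2.093e-01 5.912e-01 2.090e-01
 2.120e-02 2.670e+02]
scene blue [7.420e-02 4.324e-01 2.292e-01 4.312e-01 2.285e-01 4.306e-01 2.277e-01
 2.160e-02 2.600e+02]
scene pad [7.240e-02 4.793e-01 2.350e-02 4.791e-01 2.240e-02 4.786e-01 2.050e-02
 3.890e-02 6.180e+02]
scene plunger [8.160e-02 6.491e-01 3.150e-02 6.491e-01 3.050e-02 6.487e-01 3.020e-02
 2.250e-02 2.480e+02]
scene box [4.620e-02 6.514e-01 3.760e-02 6.493e-01 3.210e-02 6.486e-01 2.970e-02
 5.800e-02 1.172e+03]
scene mixer [6.630e-02 4.851e-01 3.210e-02 4.814e-01 2.770e-02 4.794e-01 2.400e-02
 5.260e-02 1.212e+03]
scene screwjar [8.570e-02 7.663e-01 1.259e-01 7.662e-01 1.242e-01 7.663e-01 1.234e-01
 2.920e-02 5.290e+02]
scene cup [5.860e-02 7.477e-01 2.576e-01 7.492e-01 2.620e-01 7.496e-01 2.607e-01
 3.660e-02 3.210e+02]
scene trans [ 4.250e-02  7.505e-01 -2.053e-01  7.496e
[... 2120 characters left out ...]
0e+02]
top scrdr [2.510e-02 5.146e-01 1.004e-01 5.215e-01 8.730e-02 5.179e-01 1.026e-01
 5.750e-02 2.670e+02]
top aqua1 [4.630e-02 2.999e-01 2.455e-01 3.003e-01 2.475e-01 3.009e-01 2.473e-01
 5.380e-02 8.250e+02]
top aqua2 [4.670e-02 7.162e-01 3.898e-01 7.193e-01 3.920e-01 7.205e-01 3.928e-01
 5.660e-02 7.450e+02]
top pink [ 4.690e-02  3.338e-01 -1.002e-01  3.347e-01 -1.005e-01  3.342e-01
 -1.015e-01  5.310e-02  8.070e+02]
mat z 0.00406745494655858 ((423.51177978515625, -227.21307373046875), (277.5121154785156, 535.8880615234375), 69.00152587890625)
[[432, 212], [365, 217], [371, 282], [440, 277]] [[0.652, -0.379, 0.0], [0.648, -0.165, -0.001], [0.438, -0.168, 0.001], [0.441, -0.381, 0.008]]
```

Request:
apply_moves(increments=[0, 0, 0, -6.6, 0, 0, 0, 0, -6.6, 0, 0, 0, 0, -6.7, 0, -0.45, -0.51, -0.05, 0, 0, -0.45, -0.51, -0.05, 0, 0, -0.45, -0.51, -0.05, 0, 0, -0.45, -0.51, -0.05, 0, 0, -0.45, -0.51, -0.05, 0, 0, -0.45, -0.51, -0.05, 0, 0, -0.45, -0.51, -0.05, 0, 0, -0.45, -0.51, -0.05, 0, 0, -0.45, -0.51, -0.05, 0, 0, -0.45, -0.51, -0.05, 0, 0, -0.45, -0.51, -0.05, 0, 0, -0.45, -0.51, -0.05, 0, 0, -0.45, -0.51, -0.05, 0, 0, -0.45, -0.51, -0.05, 0, 0, -0.45, -0.51, -0.05, 0, 0, -0.45, -0.51, -0.05, 0, 0], grip_force=30)

```text
time_s: 3.33
tcp_pos: [0.5014, 0.2604, 0.2517]
eef_rot: [[-1.0, -0.001, 0.0], [-0.001, 1.0, 0.0], [-0.0, 0.0, -1.0]]
ft_force: [0.5, 0.4, 0.6]
finger_gap: 0.0005
gripper_force: 0.0
```

```bash
cat >> h.py <<'E'
def wcloud(s,d):
    i=r.camera_info('wrist');K=np.array(i['camera_matrix']);M=np.array(i['mount'])
    v,u=np.mgrid[0:480,0:640]; a=(u-K[0,2])/K[0,0]; b=(v-K[1,2])/K[1,1]
    t=np.hypot(a,b); k=np.tan(t)/np.maximum(t,1e-9)
    P=np.stack([a*k*d,-b*k*d,-d,np.ones_like(d)],-1)@M.T
    return P[...,:3]@np.array(s['eef_rot']).T+np.array(s['tcp_pos'])
JZ=dict(white=.062,yellow=.062,red=.062,blue=.062)
def hue(p):
    h=cv2.cvtColor(p,cv2.COLOR_RGB2HSV).astype(int); H,S,V=h[...,0],h[...,1],h[...,2]
    return dict(red=((H<8)|(H>172))&(S>130),yellow=(H>20)&(H<35)&(S>130),blue=(H>100)&(H<128)&(S>130),white=(S<70)&(V>110))
def disc(W,m,zlo,zhi,rlo=.01,rhi=.03):
    """discs (x,y,z,rad,n) among masked points in height range"""
    m=m&(W[...,2]>zlo)&(W[...,2]<zhi)
    n,l,st,_=cv2.connectedComponentsWithStats(m.astype(np.uint8)); o=[]
    for k in range(1,n):
        if st[k,4]<60: continue
        q=W[l==k]; (cx,cy),rr=cv2.minEnclosingCircle(q[:,:2].astype(np.float32))
        if rlo<rr<rhi: o.append([round(float(a),4) for a in ((np.percentile(q[:,0],1)+np.percentile(q[:,0],99))/2,(np.percentile(q[:,1],1)+np.percentile(q[:,1],99))/2,np.median(q[:,2]),rr)]+[len(q)])
    return o
E
python3 - <<'E'
from h import *
s,p,d=cap('wrist','w1'); W=wcloud(s,d); h=hue(p)
for k in h: print(k,disc(W,h[k],.063,.09))
print('pad',disc(W,np.ones_like(d)>0,.068,.078,.03,.06))
E
```

```text
red [[0.3032, 0.2517, 0.081, 0.0215, 1371], [0.3345, -0.095, 0.0813, 0.0226, 739], [0.5839, 0.2086, 0.0737, 0.0205, 849], [0.6329, 0.0324, 0.0802, 0.0178, 192], [0.7184, 0.4062, 0.0804, 0.0216, 418], [0.7412, 0.1168, 0.0769, 0.0121, 84]]
yellow [[0.5845, 0.3584, 0.0736, 0.0208, 933]]
blue [[0.4304, 0.2274, 0.074, 0.0211, 1443]]
white [[0.4536, 0.3132, 0.0739, 0.021, 1424], [0.4375, 0.6552, 0.0661, 0.0148, 102], [0.4787, 0.0212, 0.0727, 0.0185, 692]]
pad [[0.4784, 0.0225, 0.0723, 0.0372, 2761], [0.5664, 0.6447, 0.0728, 0.039, 268]]
```

View pics/w1.png

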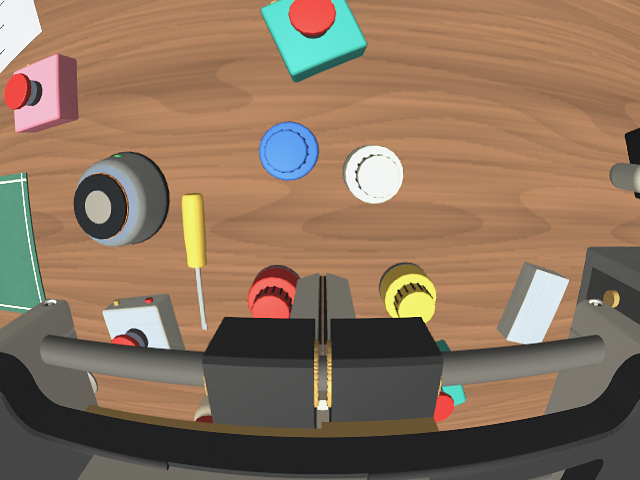

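The picture (w1) shows the white jar at (374,172), blue at (289,150) and the mixer pad at (101,206). The wrist measurements match the scene camera to 1–2 mm. Next, the plunger.

Request:
apply_moves(increments=[-0.46, -0.72, 0, 0, 0, -0.46, -0.72, 0, 0, 0, -0.46, -0.72, 0, 0, 0, -0.46, -0.72, 0, 0, 0, -0.46, -0.72, 0, 0, 0, -0.46, -0.72, 0, 0, 0, -0.46, -0.72, 0, 0, 0, -0.46, -0.72, 0, 0, 0, 0, 0, 0.6, 0, 0, 0, 0, 0.6, 0, 0, 0, 0, 0.6, 0, 0, 0, 0, 0.6, 0, 0, 0, 0, 0.6, 0, 0, 0, 0, 0.6, 0, 0, 0, 0, 0.1, 0, 0, 0, 0, 0, 0, 0])

```text
time_s: 4.72
tcp_pos: [0.6472, 0.0313, 0.1024]
eef_rot: [[-1.0, -0.001, -0.002], [-0.001, 1.0, -0.0], [0.002, -0.0, -1.0]]
ft_force: [0.1, 0.3, 0.8]
finger_gap: 0.0002
gripper_force: 0.0
```

Request:
apply_moves(increments=[-0.05, 0, 0.1, 0, 0, 0, 0, 0.1, 0, 0, 0, 0, 0.1, 0, 0, 0, 0, 0.1, 0, 0, 0, 0, 0.08, 0, 0, 0, 0, 0.06, 0, 0, 0, 0, 0.04, 0, 0, 0, 0, 0.02, 0, 0, 0, 0, 0, 0, 0, 0, 0, 0, 0, 0])

```text
time_s: 5.55
tcp_pos: [0.6511, 0.0313, 0.0811]
eef_rot: [[-1.0, -0.001, 0.003], [-0.001, 1.0, 0.0], [-0.003, 0.0, -1.0]]
ft_force: [-1.0, 0.3, 17.5]
finger_gap: 0.0006
gripper_force: 8.9
```

Run:
```python
from h import *
s=r.read_state();print(s['time_s'],np.round(s['tcp_pos'],4),np.round(s['ft_force'],1))
```

```text
5.55 [0.6511 0.0313 0.0811] [-1.   0.3 17.5]
```

Request:
apply_moves(increments=[0, 0, -0.2, 0, 0, 0, 0, -0.6, 0, 0, 0, 0, -0.8, 0, 0, 0, 0, -0.8, 0, 0, 0, 0, -0.6, 0, 0.75, 0.41, 0.58, 0, 0, 0.75, 0.41, 0.58, 0, 0, 0.75, 0.41, 0.58, 0, 0, 0.75, 0.41, 0.58, 0, 0, 0.75, 0.41, 0.58, 0, 0, 0.75, 0.41, 0.58, 0, 0, 0.75, 0.41, 0.58, 0, 0, 0.75, 0.41, 0.58, 0, 0, 0.75, 0.41, 0.58, 0, 0, 0.75, 0.41, 0.58, 0, 0, 0.75, 0.41, 0.58, 0, 0, 0.75, 0.41, 0.58, 0, 0, 0.75, 0, 0, 0, 0, 0.75, 0, 0, 0, 0, 0.75])

```text
time_s: 7.13
tcp_pos: [0.452, 0.3106, 0.1994]
eef_rot: [[-1.0, -0.003, -0.0], [-0.003, 1.0, -0.0], [0.0, -0.0, -1.0]]
ft_force: [0.6, 0.0, 0.0]
finger_gap: 0.0705
gripper_force: 0.0
```

```bash
cat > look.py <<'E'
from h import *
import sys
s,p,d=cap('wrist',sys.argv[1]); W=wcloud(s,d); h=hue(p)
print(s['time_s'],np.round(s['tcp_pos'],4))
for k in h: print('w',k,disc(W,h[k],.063,.09))
print('w pad',disc(W,np.ones_like(d)>0,.068,.078,.03,.06))
s,p,d=cap('scene',sys.argv[1]+'s'); W=cloud('scene',d); h=hue(p)
for k in h: print('s',k,disc(W,h[k],.062,.078,.01,.024))
E
python3 look.py w2
```

```text
7.1333 [0.452  0.3106 0.1994]
w red [[0.2997, 0.2523, 0.0811, 0.022, 2202]]
w yellow [[0.6039, 0.3592, 0.0737, 0.0138, 113]]
w blue [[0.4297, 0.2279, 0.074, 0.0206, 1773]]
w white [[0.4369, 0.6549, 0.0663, 0.0152, 145], [0.4528, 0.3138, 0.0738, 0.0208, 1856], [0.4788, 0.0213, 0.0726, 0.0194, 605]]
w pad [[0.4779, 0.0228, 0.0723, 0.0369, 2488]]
s red [[0.5916, 0.2089, 0.0742, 0.0213, 253]]
s yellow [[0.5888, 0.3595, 0.0745, 0.021, 290]]
s blue [[0.4325, 0.2288, 0.0739, 0.0209, 209]]
s white [[0.4779, 0.0234, 0.0732, 0.0199, 161], [0.4543, 0.3148, 0.0743, 0.021, 263], [0.4374, 0.658, 0.0731, 0.0141, 73]]
```

View pics/w2.png

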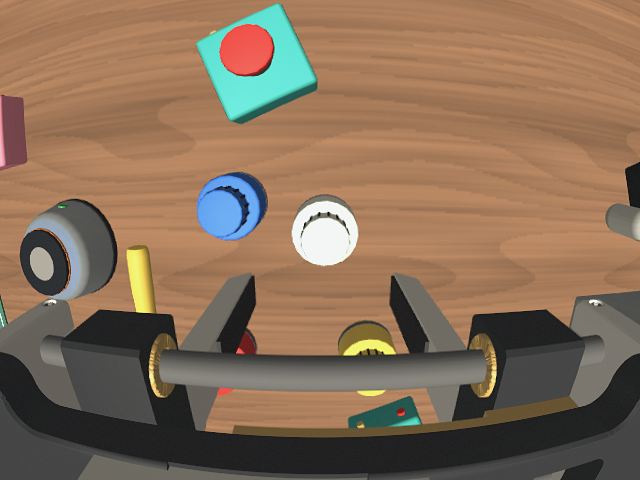

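w2: the white jar is at (325,232), centred between the open fingers. The mixer lamp glows green at (60,207).

Request:
apply_moves(increments=[-0.04, 0.06, 0.5, 0, 0.75, 0, 0, 0.6, 0, 0.75, 0, 0, 0.6, 0, 0.75, 0, 0, 0.6, 0, 0.75, 0, 0, 0.5, 0, 0.75, 0, 0, 0.4, 0, 0.75, 0, 0, 0.2, 0, 0.75, 0, 0, 0.04, 0, 0.75, 0, 0, 0, 0, 0.75], grip_force=40)

```text
time_s: 7.98
tcp_pos: [0.455, 0.3113, 0.062]
eef_rot: [[-1.0, 0.0, -0.0], [0.0, 1.0, -0.0], [0.0, -0.0, -1.0]]
ft_force: [0.8, 0.3, -0.3]
finger_gap: 0.0704
gripper_force: 0.0
```

Request:
apply_moves(increments=[0, 0, 0.02, 0, 0.4, 0, 0, 0, 0, 0.2, 0, 0, 0, 0, 0, 0, 0, 0, 0, 0, 0, 0, 0, 0, 0, 0, 0, 0, 0, 0, 0, 0, 0, 0, 0, 0, 0, 0, 0, 0])

```text
time_s: 8.65
tcp_pos: [0.4548, 0.3121, 0.0614]
eef_rot: [[-1.0, -0.001, 0.0], [-0.001, 1.0, 0.0], [-0.0, 0.0, -1.0]]
ft_force: [-0.1, 0.5, 6.3]
finger_gap: 0.0391
gripper_force: 40.0
```

Request:
apply_moves(increments=[0, 0, -0.3, 0, 0, 0, 0, -0.5, 0, 0, 0, 0, -0.6, 0, 0, 0, 0, -0.6, 0, 0, 0, 0, -0.5, 0, 0, -0.045, -0.3, 0, 0, 0, -0.045, -0.5, 0, 0, 0, -0.045, -0.55, 0, 0, 0, -0.045, -0.55, 0, 0, 0, -0.045, -0.55, 0, 0, 0, -0.045, -0.55, 0, 0, 0, -0.045, -0.55, 0, 0, 0, -0.045, -0.55, 0, 0, 0, -0.045, -0.55, 0, 0, 0, -0.045, -0.55, 0, 0, 0, -0.045, -0.55, 0, 0, 0, -0.045, -0.5, 0, 0, 0, -0.045, -0.4, 0, 0, 0, 0, 0, 0, 0, 0, 0, 0, 0, 0, 0])

```text
time_s: 10.32
tcp_pos: [0.4776, 0.0448, 0.1607]
eef_rot: [[-1.0, 0.001, -0.001], [0.001, 1.0, -0.0], [0.001, -0.0, -1.0]]
ft_force: [-0.7, -0.0, -2.9]
finger_gap: 0.0397
gripper_force: 4.0
```

```bash
cat > held.py <<'E'
from h import *
import sys
# report discs relative to tcp: held cap + pad edge
s,p,d=cap('wrist',sys.argv[1]); W=wcloud(s,d); h=hue(p); t=np.array(s['tcp_pos']); print(s['time_s'],t.round(4),s['finger_gap'],np.round(s['ft_force'],1))
m=(np.hypot(W[...,0]-t[0],W[...,1]-t[1])<.028)&(np.abs(W[...,2]-t[2]-.0)<.06)
q=W[m&h[sys.argv[2]]]
zt=np.percentile(q[:,2],98); q2=q[q[:,2]>zt-.006]
print('held cap top z-tcp',round(zt-t[2],4),'x range',(np.percentile(q2[:,0],[1,99])-t[0]).round(4),'y',(np.percentile(q2[:,1],[1,99])-t[1]).round(4))
print('pad',disc(W,np.ones_like(d)>0,.068,.078,.03,.06))
E
python3 held.py w3 white
```

```text
10.3167 [0.4776 0.0448 0.1607] 0.03971760868503269 [-0.7 -0.  -2.9]
held cap top z-tcp 0.0137 x range [-0.0198  0.0171] y [-0.0169  0.0204]
pad [[0.4707, 0.0137, 0.072, 0.0357, 2967]]
```

View pics/w3.png

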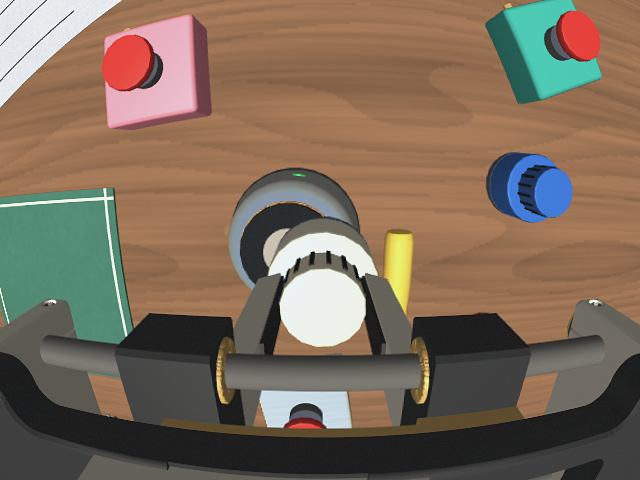

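w3: the jar hangs upright at (320,290). The grip reading is only 4 N, which is the momentary slackening, so I'll hold still until it recovers.

Request:
apply_moves(increments=[0, 0, 0, 0, 0, 0, 0, 0, 0, 0, 0, 0, 0, 0, 0, 0, 0, 0, 0, 0, 0, 0, 0, 0, 0, 0, 0, 0, 0, 0], grip_force=40)

```text
time_s: 10.87
tcp_pos: [0.4781, 0.046, 0.1611]
eef_rot: [[-1.0, -0.001, -0.0], [-0.001, 1.0, -0.0], [0.0, -0.0, -1.0]]
ft_force: [0.3, -0.1, -2.6]
finger_gap: 0.0394
gripper_force: 40.0
```

Request:
apply_moves(increments=[-0.02, -0.32, 0, 0, 0, -0.02, -0.32, 0, 0, 0, 0, 0, 0.3, 0, 0, 0, 0, 0.25, 0, 0, 0, 0, 0.05, 0, 0, 0, 0, 0, 0, 0, 0, 0, 0, 0, 0])

```text
time_s: 11.45
tcp_pos: [0.4797, 0.0206, 0.1371]
eef_rot: [[-1.0, -0.001, -0.0], [-0.001, 1.0, -0.0], [0.0, -0.0, -1.0]]
ft_force: [0.5, -0.3, -2.5]
finger_gap: 0.0394
gripper_force: 40.0
```

```bash
python3 held.py w4 white
python3 - <<'E'
from h import *
# mixer housing rim / pad vs jar seen from scene & top
for cam in('scene','top'):
    s,p,d=cap(cam,cam+'4'); W=cloud(cam,d); h=hue(p); t=s['tcp_pos']
    m=(np.hypot(W[...,0]-.479,W[...,1]-.022)<.07)
    for n,lo,hi in(('pad',.066,.077),('shoulder',.110,.126)):
        q=W[m&(W[...,2]>lo)&(W[...,2]<hi)]; print(cam,n,len(q),np.percentile(q,[1,99],axis=0).round(4).tolist() if len(q) else '')
E
```

```text
11.45 [0.4797 0.0206 0.1371] 0.039431660993979496 [ 0.5 -0.3 -2.5]
held cap top z-tcp 0.0137 x range [-0.0202  0.0169] y [-0.017   0.0206]
pad [[0.4613, 0.0215, 0.0718, 0.0362, 1621]]
scene pad 180 [[0.4447, -0.0048, 0.0662], [0.514, 0.0572, 0.0764]]
scene shoulder 174 [[0.4626, -0.0019, 0.1105], [0.5082, 0.0523, 0.1259]]
top pad 0 
top shoulder 0
```

Request:
apply_moves(increments=[0, 0, 0.06, 0, 0, 0, 0, 0.06, 0, 0, 0, 0, 0.06, 0, 0, 0, 0, 0.06, 0, 0, 0, 0, 0.06, 0, 0, 0, 0, 0.06, 0, 0, 0, 0, 0, 0, 0, 0, 0, 0, 0, 0])

```text
time_s: 12.27
tcp_pos: [0.4803, 0.0206, 0.1233]
eef_rot: [[-1.0, -0.001, 0.001], [-0.001, 1.0, 0.0], [-0.001, 0.0, -1.0]]
ft_force: [-2.4, 1.1, 13.3]
finger_gap: 0.0397
gripper_force: 40.0
```

Request:
apply_moves(increments=[0, 0, 0.02, 0, 0, 0, 0, 0, 0, 0, 0, 0, 0, 0, 0, 0, 0, 0, 0, 0, 0, 0, 0, 0, 0, 0, 0, 0, 0, 0, 0, 0, 0, 0, 0, 0, 0, 0, 0, 0, 0, 0, 0, 0, 0, 0, 0, 0, 0, 0, 0, 0, 0, 0, 0, 0, 0, 0, 0, 0, 0, 0, 0, 0, 0, 0, 0, 0, 0, 0, 0, 0, 0, 0, 0, 0, 0, 0, 0, 0, 0, 0, 0, 0, 0, 0, 0, 0, 0, 0, 0, 0, 0, 0, 0, 0, 0, 0, 0, 0])

```text
time_s: 13.93
tcp_pos: [0.4806, 0.0206, 0.1231]
eef_rot: [[-1.0, -0.001, 0.002], [-0.001, 1.0, 0.001], [-0.002, 0.001, -1.0]]
ft_force: [-6.7, 1.2, 28.5]
finger_gap: 0.0391
gripper_force: 40.0
```

Run:
```python
from h import *
s,p,d=cap('wrist','w5'); print(np.round(s['tcp_pos'],4),np.round(s['ft_force'],1))
cv2.imwrite('pics/w5c.png',cv2.resize(p[120:420,150:470,::-1],None,fx=2,fy=2))
```

```text
[0.4806 0.0206 0.1231] [-6.7  1.2 28.5]
```

Request:
apply_moves(increments=[0, 0, 0, 0, 0, 0, 0, 0, 0, 0, 0, 0, 0, 0, 0, 0, 0, 0, 0, 0, 0, 0, 0, 0, 0, 0, 0, 0, 0, 0, 0, 0, 0, 0, 0, 0, 0, 0, 0, 0, 0, 0, 0, 0, 0, 0, 0, 0, 0, 0, 0, 0, 0, 0, 0, 0, 0, 0, 0, 0, 0, 0, 0, 0, 0, 0, 0, 0, 0, 0])

```text
time_s: 15.15
tcp_pos: [0.4806, 0.0206, 0.1231]
eef_rot: [[-1.0, -0.001, 0.002], [-0.001, 1.0, 0.001], [-0.002, 0.001, -1.0]]
ft_force: [-5.5, 0.9, 28.8]
finger_gap: 0.0395
gripper_force: 40.0
```

View pics/w5c.png

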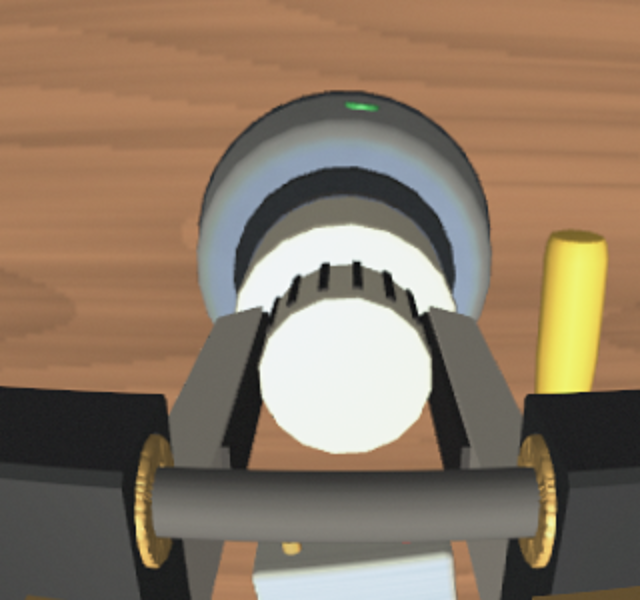

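Request:
apply_moves(increments=[0, 0, -0.1, 0, 0, 0, 0, -0.4, 0, 0, 0, 0, -0.7, 0, 0, -0.16, -0.3, 0, 0, 0, -0.18, -0.55, 0, 0, 0, -0.18, -0.55, 0, 0, 0, -0.18, -0.55, 0, 0, 0, -0.18, -0.55, 0, 0, 0, -0.18, -0.55, 0, 0, 0, -0.18, -0.55, 0, 0, 0, -0.18, -0.55, 0, 0, 0, -0.18, -0.55, 0, 0, 0, -0.18, -0.55, 0, 0, 0, -0.18, -0.55, 0, 0, 0, -0.18, -0.55, 0, 0, 0, -0.18, -0.55, 0, 0, 0, -0.18, -0.55, 0, 0, 0, -0.18, -0.55, 0, 0, 0, -0.16, -0.5, 0, 0, 0, 0, 0, 0, 0, 0])

```text
time_s: 16.82
tcp_pos: [0.5929, -0.3239, 0.1689]
eef_rot: [[-1.0, 0.003, -0.001], [0.003, 1.0, -0.002], [0.001, -0.002, -1.0]]
ft_force: [0.2, -0.6, -3.1]
finger_gap: 0.0395
gripper_force: 40.0
```

```bash
python3 held.py w6 white
python3 - <<'E'
from h import *
s,p,d=cap('wrist'); 
for m in r.masks_of('wrist','mat')[:1]:
    W=wcloud(s,d)
    g=m['mask']&(W[...,2]<.02); q=W[g]; print(m['score'],np.median(q[:,2]),np.percentile(q,[.5,99.5],axis=0).round(3).tolist())
E
```

```text
16.8167 [ 0.5929 -0.3239  0.1689] 0.03954176788507711 [ 0.2 -0.6 -3.1]
held cap top z-tcp 0.0139 x range [-0.0202  0.017 ] y [-0.0168  0.0226]
pad []
0.86 0.002982310287413331 [[0.434, -0.377, 0.001], [0.649, -0.16, 0.005]]
```

View pics/w6.png

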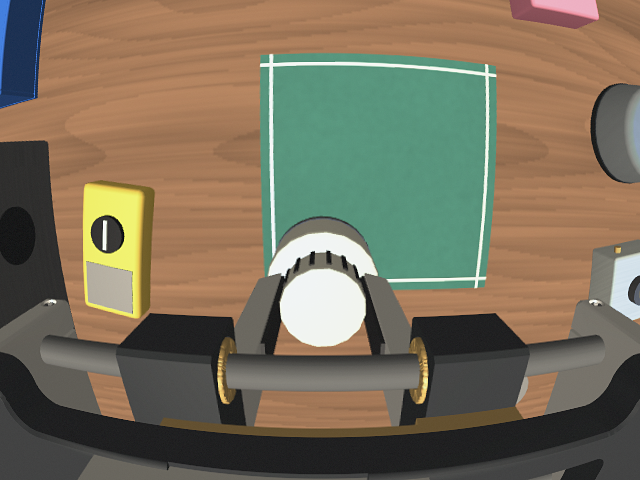

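w6: the mat runs from (262,55) to (490,285), and the jar is over its far-left part.

Request:
apply_moves(increments=[0.07, 0.12, 0.4, 0, 0, 0, 0, 0.5, 0, 0, 0, 0, 0.6, 0, 0, 0, 0, 0.5, 0, 0, 0, 0, 0.35, 0, 0, 0, 0, 0.15, 0, 0, 0, 0, 0.05, 0, 0, 0, 0, 0.04, 0, 0, 0, 0, 0.02, 0, 0, 0, 0, 0, 0, 0])

```text
time_s: 17.8
tcp_pos: [0.5911, -0.315, 0.0664]
eef_rot: [[-1.0, -0.001, 0.001], [-0.001, 1.0, -0.001], [-0.001, -0.001, -1.0]]
ft_force: [-0.6, -0.2, -2.4]
finger_gap: 0.0393
gripper_force: 40.0
```

Request:
apply_moves(increments=[0, 0, 0.03, 0, 0, 0, 0, 0.03, 0, 0, 0, 0, 0, 0, 0, 0, 0, 0, 0, 0])

```text
time_s: 18.13
tcp_pos: [0.5911, -0.3152, 0.0644]
eef_rot: [[-1.0, -0.0, 0.001], [-0.0, 1.0, -0.0], [-0.001, -0.0, -1.0]]
ft_force: [-2.9, 1.6, 10.4]
finger_gap: 0.0391
gripper_force: 40.0
```

Request:
apply_moves(increments=[0, 0, -0.01, 0, 0.4, 0, 0, 0, 0, 0.75, 0, 0, 0, 0, 0.75, 0, 0, 0, 0, 0.75, 0, 0, -0.3, 0, 0.75, 0, 0, -0.6, 0, 0.75, 0, 0, -0.8, 0, 0.75, 0, 0, -0.9, 0, 0.75, 0, 0, -0.8, 0, 0.75, 0, 0.5, 0, 0, 0.75, 0, 0.8, 0, 0, 0.75, 0, 0.9, 0, 0, 0.75, 0, 0.9, 0, 0, 0.75, 0, 0.9, 0, 0, 0.75, 0, 0.9, 0, 0, 0.75, 0, 0.9, 0, 0, 0.75, 0, 0.9, 0, 0, 0.75, 0, 0.9, 0, 0, 0.75, 0, 0.9, 0, 0, 0.75, 0, 0.9, 0, 0, 0.75])

```text
time_s: 19.8
tcp_pos: [0.5903, 0.0628, 0.2006]
eef_rot: [[-1.0, -0.0, 0.001], [-0.0, 1.0, 0.0], [-0.001, 0.0, -1.0]]
ft_force: [1.6, -0.0, 0.2]
finger_gap: 0.0704
gripper_force: 0.0
```

Request:
apply_moves(increments=[0, 0.9, 0, 0, 0.75, 0, 0.9, 0, 0, 0.75, 0, 0.9, 0, 0, 0.75, 0, 0.9, 0, 0, 0.75, 0, 0.9, 0, 0, 0.75, 0, 0.9, 0, 0, 0.75, 0, 0.8, 0, 0, 0.75, 0, 0.5, 0, 0, 0.75, 0, 0, 0, 0, 0.75, 0, 0, 0, 0, 0.75])

```text
time_s: 20.63
tcp_pos: [0.59, 0.33, 0.1998]
eef_rot: [[-1.0, -0.002, 0.0], [-0.002, 1.0, -0.0], [-0.0, -0.0, -1.0]]
ft_force: [0.3, -1.2, 0.1]
finger_gap: 0.0706
gripper_force: 0.0
```

```bash
python3 look.py w7
```

```text
20.6333 [0.59   0.33   0.1998]
w red [[0.5911, 0.2093, 0.0739, 0.021, 1620], [0.645, 0.0313, 0.081, 0.0226, 708], [0.7367, 0.398, 0.0805, 0.0143, 115]]
w yellow [[0.588, 0.3585, 0.0737, 0.0208, 1219]]
w blue [[0.4317, 0.2281, 0.0741, 0.0206, 1695]]
w white [[0.4367, 0.6564, 0.068, 0.017, 257], [0.4788, 0.0213, 0.0727, 0.0191, 598]]
w pad [[0.4791, 0.025, 0.0724, 0.0367, 2419]]
s red [[0.5922, 0.2094, 0.0741, 0.021, 248]]
s yellow [[0.5885, 0.3598, 0.0741, 0.0216, 291]]
s blue []
s white [[0.5898, -0.3122, 0.0745, 0.0234, 129], [0.4784, 0.0211, 0.0729, 0.0202, 135], [0.4367, 0.6583, 0.0728, 0.0142, 76]]
```

Request:
apply_moves(increments=[0.04, 0.4, 0, 0, 0.75, 0, 0.28, 0.2, 0, 0.75, 0, 0, 0.6, 0, 0.75, 0, 0, 0.7, 0, 0.75, 0, 0, 0.7, 0, 0.75, 0, 0, 0.5, 0, 0.75, 0, 0, 0.4, 0, 0.75, 0, 0, 0.25, 0, 0.75, 0, 0, 0.08, 0, 0.75, 0, 0, 0.02, 0, 0.75, 0, 0, 0, 0, 0.75])

```text
time_s: 21.65
tcp_pos: [0.5891, 0.3566, 0.0621]
eef_rot: [[-1.0, -0.0, 0.001], [-0.0, 1.0, 0.0], [-0.001, 0.0, -1.0]]
ft_force: [-0.5, -0.0, 0.0]
finger_gap: 0.0705
gripper_force: 0.0
```

Request:
apply_moves(increments=[0, 0, 0.02, 0, 0.4, 0, 0, 0, 0, 0.2, 0, 0, 0, 0, 0, 0, 0, 0, 0, 0, 0, 0, 0, 0, 0, 0, 0, 0, 0, 0, 0, 0, 0, 0, 0, 0, 0, -0.3, 0, 0, 0, 0, -0.6, 0, 0, 0, 0, -0.8, 0, 0, 0, 0, -0.6, 0, 0, 0, 0, -0.4, 0, 0])

```text
time_s: 22.65
tcp_pos: [0.5893, 0.3565, 0.1722]
eef_rot: [[-1.0, -0.0, 0.002], [-0.0, 1.0, 0.001], [-0.002, 0.001, -1.0]]
ft_force: [1.2, 0.3, -3.1]
finger_gap: 0.0395
gripper_force: 40.0
```

Request:
apply_moves(increments=[0.1, -0.3, 0, 0, 0, 0.18, -0.55, 0, 0, 0, 0.18, -0.55, 0, 0, 0, 0.18, -0.55, 0, 0, 0, 0.18, -0.55, 0, 0, 0, 0.18, -0.55, 0, 0, 0, 0.18, -0.55, 0, 0, 0, 0.18, -0.55, 0, 0, 0, 0.18, -0.55, 0, 0, 0, 0.18, -0.55, 0, 0, 0, 0.18, -0.55, 0, 0, 0, 0.18, -0.55, 0, 0, 0, 0.18, -0.55, 0, 0, 0, 0.18, -0.55, 0, 0, 0, 0.18, -0.55, 0, 0, 0, 0.12, -0.4, 0, 0, 0, 0, 0, 0, 0, 0, 0, 0, 0, 0, 0])

```text
time_s: 24.15
tcp_pos: [0.4792, 0.0197, 0.1693]
eef_rot: [[-1.0, 0.001, 0.0], [0.001, 1.0, 0.0], [-0.0, 0.0, -1.0]]
ft_force: [1.5, 0.5, -2.2]
finger_gap: 0.0393
gripper_force: 40.0
```

```bash
python3 held.py w8 yellow
```

```text
24.15 [0.4792 0.0197 0.1693] 0.039276183915508134 [ 1.5  0.5 -2.2]
held cap top z-tcp 0.0142 x range [-0.0197  0.0174] y [-0.0171  0.0195]
pad [[0.4606, 0.0213, 0.0719, 0.0357, 1802]]
```

Request:
apply_moves(increments=[0, 0.02, 0.3, 0, 0, 0, 0, 0.3, 0, 0, 0, 0, 0.2, 0, 0, 0, 0, 0.06, 0, 0, 0, 0, 0.06, 0, 0, 0, 0, 0.06, 0, 0, 0, 0, 0.06, 0, 0, 0, 0, 0.06, 0, 0, 0, 0, 0.06, 0, 0, 0, 0, 0, 0, 0, 0, 0, 0, 0, 0])

```text
time_s: 25.12
tcp_pos: [0.4795, 0.0215, 0.1228]
eef_rot: [[-1.0, -0.001, 0.0], [-0.001, 1.0, 0.001], [-0.0, 0.001, -1.0]]
ft_force: [-4.0, 2.3, 8.3]
finger_gap: 0.0392
gripper_force: 40.0
```

Request:
apply_moves(increments=[0, 0, 0.03, 0, 0, 0, 0, 0, 0, 0, 0, 0, 0, 0, 0])

```text
time_s: 25.37
tcp_pos: [0.48, 0.0216, 0.1226]
eef_rot: [[-1.0, -0.001, 0.002], [-0.001, 1.0, 0.001], [-0.002, 0.001, -1.0]]
ft_force: [-10.2, 2.7, 28.8]
finger_gap: 0.0396
gripper_force: 40.0
```

Request:
apply_moves(increments=[0, 0, 0, 0, 0, 0, 0, 0, 0, 0, 0, 0, 0, 0, 0, 0, 0, 0, 0, 0, 0, 0, 0, 0, 0, 0, 0, 0, 0, 0, 0, 0, 0, 0, 0, 0, 0, 0, 0, 0, 0, 0, 0, 0, 0, 0, 0, 0, 0, 0, 0, 0, 0, 0, 0, 0, 0, 0, 0, 0, 0, 0, 0, 0, 0, 0, 0, 0, 0, 0, 0, 0, 0, 0, 0, 0, 0, 0, 0, 0, 0, 0, 0, 0, 0, 0, 0, 0, 0, 0, 0, 0, 0, 0, 0, 0, 0, 0, 0, 0])

```text
time_s: 27.03
tcp_pos: [0.48, 0.0216, 0.1226]
eef_rot: [[-1.0, -0.001, 0.002], [-0.001, 1.0, 0.001], [-0.002, 0.001, -1.0]]
ft_force: [-10.6, 2.9, 28.7]
finger_gap: 0.0395
gripper_force: 40.0
```

Request:
apply_moves(increments=[0, 0, 0, 0, 0, 0, 0, 0, 0, 0, 0, 0, 0, 0, 0, 0, 0, 0, 0, 0, 0, 0, 0, 0, 0, 0, 0, 0, 0, 0, 0, 0, 0, 0, 0, 0, 0, 0, 0, 0, 0, 0, 0, 0, 0, 0, 0, 0, 0, 0])

```text
time_s: 27.87
tcp_pos: [0.48, 0.0216, 0.1226]
eef_rot: [[-1.0, -0.001, 0.002], [-0.001, 1.0, 0.001], [-0.002, 0.001, -1.0]]
ft_force: [-9.5, 3.4, 27.6]
finger_gap: 0.0389
gripper_force: 40.0
```

Request:
apply_moves(increments=[0, 0, -0.1, 0, 0, 0, 0, -0.4, 0, 0, 0, 0, -0.7, 0, 0, -0.15, -0.3, 0, 0, 0, -0.24, -0.53, 0, 0, 0, -0.24, -0.53, 0, 0, 0, -0.24, -0.53, 0, 0, 0, -0.24, -0.53, 0, 0, 0, -0.24, -0.53, 0, 0, 0, -0.24, -0.53, 0, 0, 0, -0.24, -0.53, 0, 0, 0, -0.24, -0.53, 0, 0, 0, -0.24, -0.53, 0, 0, 0, -0.24, -0.53, 0, 0, 0, -0.2, -0.4, 0, 0, 0, 0, 0, 0, 0, 0, 0, 0, 0, 0, 0])

```text
time_s: 29.28
tcp_pos: [0.5894, -0.2197, 0.1688]
eef_rot: [[-1.0, 0.001, -0.0], [0.001, 1.0, -0.001], [0.0, -0.001, -1.0]]
ft_force: [-0.2, 0.0, -2.0]
finger_gap: 0.0392
gripper_force: 40.0
```

Request:
apply_moves(increments=[0, 0.04, 0.4, 0, 0, 0, 0, 0.5, 0, 0, 0, 0, 0.6, 0, 0, 0, 0, 0.5, 0, 0, 0, 0, 0.35, 0, 0, 0, 0, 0.12, 0, 0, 0, 0, 0.05, 0, 0, 0, 0, 0.04, 0, 0, 0, 0, 0.04, 0, 0, 0, 0, 0.02, 0, 0, 0, 0, 0, 0, 0])

```text
time_s: 30.2
tcp_pos: [0.5897, -0.2173, 0.0648]
eef_rot: [[-1.0, -0.001, 0.001], [-0.001, 1.0, -0.0], [-0.001, -0.0, -1.0]]
ft_force: [-0.6, 0.2, -2.0]
finger_gap: 0.0392
gripper_force: 40.0
```

Request:
apply_moves(increments=[0, 0, 0.03, 0, 0, 0, 0, 0.01, 0, 0, 0, 0, 0, 0, 0])

```text
time_s: 30.45
tcp_pos: [0.5899, -0.2174, 0.0638]
eef_rot: [[-1.0, -0.0, 0.001], [-0.0, 1.0, -0.0], [-0.001, -0.0, -1.0]]
ft_force: [-4.4, 2.3, 10.1]
finger_gap: 0.0392
gripper_force: 40.0
```

Request:
apply_moves(increments=[0, 0, -0.01, 0, 0.4, 0, 0, 0, 0, 0.75, 0, 0, 0, 0, 0.75, 0, 0, 0, 0, 0.75, 0, 0, -0.3, 0, 0.75, 0, 0, -0.6, 0, 0.75, 0, 0, -0.8, 0, 0.75, 0, 0, -0.9, 0, 0.75, 0, 0, -0.8, 0, 0.75, 0, 0.5, 0, 0, 0.75, -0.05, 0.9, 0, 0, 0.75, 0, 0.95, 0, 0, 0.75, 0, 0.95, 0, 0, 0.75, 0, 0.95, 0, 0, 0.75, 0, 0.95, 0, 0, 0.75, 0, 0.95, 0, 0, 0.75, 0, 0.95, 0, 0, 0.75, 0, 0.95, 0, 0, 0.75, 0, 0.95, 0, 0, 0.75, 0, 0.95, 0, 0, 0.75])

```text
time_s: 32.12
tcp_pos: [0.5909, 0.1826, 0.2001]
eef_rot: [[-1.0, -0.0, 0.001], [-0.0, 1.0, 0.0], [-0.001, 0.0, -1.0]]
ft_force: [1.3, -0.2, 0.6]
finger_gap: 0.0705
gripper_force: 0.0
```

Request:
apply_moves(increments=[0, 0.6, 0, 0, 0.75, 0, 0, 0, 0, 0.75, 0, 0, 0, 0, 0.75])

```text
time_s: 32.37
tcp_pos: [0.5909, 0.206, 0.1995]
eef_rot: [[-1.0, -0.003, 0.0], [-0.003, 1.0, -0.0], [-0.0, -0.0, -1.0]]
ft_force: [0.1, 0.2, 0.0]
finger_gap: 0.0707
gripper_force: 0.0
```

```bash
python3 look.py w9
```

```text
32.3667 [0.5909 0.206  0.1995]
w red [[0.3452, -0.0976, 0.0809, 0.0215, 359], [0.5908, 0.2082, 0.0739, 0.0205, 1863], [0.643, 0.0309, 0.0808, 0.0222, 1160], [0.7628, 0.1244, 0.0846, 0.0292, 1852]]
w yellow []
w blue [[0.4316, 0.2269, 0.074, 0.0208, 1881]]
w white [[0.4787, 0.0213, 0.0726, 0.019, 1053]]
w pad [[0.479, 0.0226, 0.0723, 0.0367, 4191]]
s red [[0.592, 0.2092, 0.0739, 0.0209, 252]]
s yellow [[0.5892, -0.2151, 0.075, 0.022, 146]]
s blue [[0.4319, 0.2292, 0.0742, 0.0208, 229]]
s white [[0.5898, -0.3131, 0.0751, 0.0221, 136], [0.4367, 0.6585, 0.0737, 0.0149, 78]]
```

Request:
apply_moves(increments=[0, 0.02, 0.3, 0, 0.75, 0, 0, 0.6, 0, 0.75, 0, 0, 0.7, 0, 0.75, 0, 0, 0.7, 0, 0.75, 0, 0, 0.5, 0, 0.75, 0, 0, 0.4, 0, 0.75, 0, 0, 0.18, 0, 0.75, 0, 0, 0.06, 0, 0.75, 0, 0, 0.01, 0, 0.75, 0, 0, 0, 0, 0.75])

```text
time_s: 33.3
tcp_pos: [0.5918, 0.2053, 0.0619]
eef_rot: [[-1.0, 0.0, 0.001], [0.0, 1.0, 0.0], [-0.001, 0.0, -1.0]]
ft_force: [-0.7, 0.6, 0.4]
finger_gap: 0.0703
gripper_force: 0.0
```

Request:
apply_moves(increments=[0, 0, 0.01, 0, 0.4, 0, 0, 0, 0, 0.2, 0, 0, 0, 0, 0, 0, 0, 0, 0, 0, 0, 0, 0, 0, 0, 0, 0, 0, 0, 0, 0, 0, 0, 0, 0, 0, 0, -0.3, 0, 0, 0, 0, -0.6, 0, 0, 0, 0, -0.8, 0, 0, 0, 0, -0.6, 0, 0, 0, 0, -0.4, 0, 0])

```text
time_s: 34.3
tcp_pos: [0.5918, 0.2055, 0.172]
eef_rot: [[-1.0, -0.0, 0.002], [-0.0, 1.0, 0.001], [-0.002, 0.001, -1.0]]
ft_force: [0.0, -0.4, -2.6]
finger_gap: 0.0394
gripper_force: 40.0
```

Request:
apply_moves(increments=[0.1, -0.22, 0, 0, 0, 0.27, -0.44, 0, 0, 0, 0.27, -0.44, 0, 0, 0, 0.27, -0.44, 0, 0, 0, 0.27, -0.44, 0, 0, 0, 0.27, -0.44, 0, 0, 0, 0.27, -0.44, 0, 0, 0, 0.27, -0.44, 0, 0, 0, 0.27, -0.44, 0, 0, 0, 0.27, -0.44, 0, 0, 0, 0.27, -0.44, 0, 0, 0, 0, 0, 0, 0, 0, 0, 0, 0, 0, 0, 0, 0, 0, 0, 0])

```text
time_s: 35.47
tcp_pos: [0.4791, 0.0209, 0.1684]
eef_rot: [[-1.0, -0.001, -0.0], [-0.001, 1.0, 0.0], [0.0, 0.0, -1.0]]
ft_force: [0.3, -0.2, -3.2]
finger_gap: 0.0391
gripper_force: 40.0
```

```bash
python3 held.py w10 red
```

```text
35.4667 [0.4791 0.0209 0.1684] 0.039130159478091 [ 0.3 -0.2 -3.2]
held cap top z-tcp 0.0142 x range [-0.0188  0.0183] y [-0.0172  0.0195]
pad [[0.4612, 0.0209, 0.0719, 0.0362, 1890]]
```

Request:
apply_moves(increments=[0, 0, 0.3, 0, 0, 0, 0, 0.3, 0, 0, 0, 0, 0.2, 0, 0, 0, 0, 0.06, 0, 0, 0, 0, 0.06, 0, 0, 0, 0, 0.06, 0, 0, 0, 0, 0.06, 0, 0, 0, 0, 0.06, 0, 0, 0, 0, 0.05, 0, 0, 0, 0, 0, 0, 0, 0, 0, 0, 0, 0])

```text
time_s: 36.43
tcp_pos: [0.4794, 0.0209, 0.123]
eef_rot: [[-1.0, -0.001, 0.0], [-0.001, 1.0, 0.0], [-0.0, 0.0, -1.0]]
ft_force: [-4.0, 1.4, 8.1]
finger_gap: 0.0397
gripper_force: 40.0
```

Request:
apply_moves(increments=[0, 0, 0.03, 0, 0, 0, 0, 0, 0, 0, 0, 0, 0, 0, 0])

```text
time_s: 36.68
tcp_pos: [0.4798, 0.021, 0.1226]
eef_rot: [[-1.0, -0.001, 0.001], [-0.001, 1.0, 0.001], [-0.001, 0.001, -1.0]]
ft_force: [-8.4, 2.3, 23.0]
finger_gap: 0.0394
gripper_force: 40.0
```

Request:
apply_moves(increments=[0, 0, 0, 0, 0, 0, 0, 0, 0, 0, 0, 0, 0, 0, 0, 0, 0, 0, 0, 0, 0, 0, 0, 0, 0, 0, 0, 0, 0, 0, 0, 0, 0, 0, 0, 0, 0, 0, 0, 0, 0, 0, 0, 0, 0, 0, 0, 0, 0, 0, 0, 0, 0, 0, 0, 0, 0, 0, 0, 0, 0, 0, 0, 0, 0, 0, 0, 0, 0, 0, 0, 0, 0, 0, 0, 0, 0, 0, 0, 0, 0, 0, 0, 0, 0, 0, 0, 0, 0, 0, 0, 0, 0, 0, 0, 0, 0, 0, 0, 0])

```text
time_s: 38.35
tcp_pos: [0.4798, 0.0211, 0.1226]
eef_rot: [[-1.0, -0.001, 0.001], [-0.001, 1.0, 0.001], [-0.001, 0.001, -1.0]]
ft_force: [-8.7, 2.4, 20.6]
finger_gap: 0.0392
gripper_force: 40.0
```

Request:
apply_moves(increments=[0, 0, 0, 0, 0, 0, 0, 0, 0, 0, 0, 0, 0, 0, 0, 0, 0, 0, 0, 0, 0, 0, 0, 0, 0, 0, 0, 0, 0, 0, 0, 0, 0, 0, 0, 0, 0, 0, 0, 0, 0, 0, 0, 0, 0, 0, 0, 0, 0, 0])

```text
time_s: 39.18
tcp_pos: [0.4798, 0.0211, 0.1226]
eef_rot: [[-1.0, -0.001, 0.001], [-0.001, 1.0, 0.001], [-0.001, 0.001, -1.0]]
ft_force: [-7.8, 1.9, 20.5]
finger_gap: 0.0392
gripper_force: 40.0
```

Request:
apply_moves(increments=[0, 0, -0.1, 0, 0, 0, 0, -0.4, 0, 0, 0, 0, -0.7, 0, 0, 0, -0.3, 0, 0, 0, -0.02, -0.55, 0, 0, 0, -0.02, -0.55, 0, 0, 0, -0.02, -0.55, 0, 0, 0, -0.02, -0.55, 0, 0, 0, -0.02, -0.55, 0, 0, 0, -0.02, -0.55, 0, 0, 0, -0.02, -0.55, 0, 0, 0, -0.02, -0.55, 0, 0, 0, -0.02, -0.55, 0, 0, 0, -0.02, -0.55, 0, 0, 0, -0.02, -0.55, 0, 0, 0, -0.02, -0.55, 0, 0, 0, -0.02, -0.55, 0, 0, 0, -0.02, -0.55, 0, 0, 0, -0.02, -0.45, 0, 0, 0, 0, 0, 0, 0, 0])

```text
time_s: 40.85
tcp_pos: [0.4909, -0.3212, 0.1697]
eef_rot: [[-1.0, 0.003, 0.0], [0.003, 1.0, -0.002], [-0.0, -0.002, -1.0]]
ft_force: [-1.1, -0.4, -2.1]
finger_gap: 0.0391
gripper_force: 40.0
```

Request:
apply_moves(increments=[0, 0, 0, 0, 0, 0, 0, 0, 0, 0])

```text
time_s: 41.02
tcp_pos: [0.4916, -0.3168, 0.1694]
eef_rot: [[-1.0, -0.001, 0.0], [-0.001, 1.0, 0.0], [-0.0, 0.0, -1.0]]
ft_force: [0.6, -0.4, -2.3]
finger_gap: 0.0392
gripper_force: 40.0
```

Request:
apply_moves(increments=[0, 0, 0.4, 0, 0, 0, 0, 0.5, 0, 0, 0, 0, 0.6, 0, 0, 0, 0, 0.5, 0, 0, 0, 0, 0.35, 0, 0, 0, 0, 0.13, 0, 0, 0, 0, 0.05, 0, 0, 0, 0, 0.04, 0, 0, 0, 0, 0.04, 0, 0, 0, 0, 0.03, 0, 0, 0, 0, 0, 0, 0, 0, 0, 0, 0, 0])

```text
time_s: 42.02
tcp_pos: [0.4917, -0.3173, 0.0643]
eef_rot: [[-1.0, -0.001, 0.001], [-0.001, 1.0, -0.0], [-0.001, -0.0, -1.0]]
ft_force: [0.1, -0.0, -2.2]
finger_gap: 0.0395
gripper_force: 40.0
```

Request:
apply_moves(increments=[0, 0, 0.03, 0, 0, 0, 0, 0, 0, 0, 0, 0, 0, 0, 0])

```text
time_s: 42.27
tcp_pos: [0.4918, -0.3175, 0.0637]
eef_rot: [[-1.0, -0.0, 0.001], [-0.0, 1.0, -0.0], [-0.001, -0.0, -1.0]]
ft_force: [-4.7, 4.0, 13.0]
finger_gap: 0.0393
gripper_force: 40.0
```

Request:
apply_moves(increments=[0, 0, -0.01, 0, 0.4, 0, 0, 0, 0, 0.75, 0, 0, 0, 0, 0.75, 0, 0, 0, 0, 0.75, 0, 0, -0.3, 0, 0.75, 0, 0, -0.6, 0, 0.75, 0, 0, -0.8, 0, 0.75, 0, 0, -0.9, 0, 0.75, 0, 0, -0.8, 0, 0.75, 0.1, 0.5, 0, 0, 0.75, 0.1, 0.8, 0, 0, 0.75, 0.1, 0.8, 0, 0, 0.75, 0.1, 0.8, 0, 0, 0.75, 0.1, 0.8, 0, 0, 0.75, 0.1, 0.8, 0, 0, 0.75, 0.1, 0.8, 0, 0, 0.75, 0.1, 0.8, 0, 0, 0.75, 0.1, 0.8, 0, 0, 0.75, 0.1, 0.8, 0, 0, 0.75, 0.1, 0.8, 0, 0, 0.75])

```text
time_s: 43.93
tcp_pos: [0.4468, 0.024, 0.1999]
eef_rot: [[-1.0, -0.0, 0.001], [-0.0, 1.0, 0.0], [-0.001, 0.0, -1.0]]
ft_force: [1.2, 0.8, -0.3]
finger_gap: 0.0708
gripper_force: 0.0
```

Request:
apply_moves(increments=[0.1, 0.8, 0, 0, 0.75, 0.1, 0.8, 0, 0, 0.75, 0.1, 0.8, 0, 0, 0.75, 0.1, 0.8, 0, 0, 0.75, 0, 0.8, 0, 0, 0.75, 0, 0.8, 0, 0, 0.75, 0, 0.3, 0, 0, 0.75, 0, 0, 0, 0, 0.75, 0, 0, 0, 0, 0.75])

```text
time_s: 44.68
tcp_pos: [0.4312, 0.2264, 0.1994]
eef_rot: [[-1.0, -0.001, 0.0], [-0.001, 1.0, -0.001], [-0.0, -0.001, -1.0]]
ft_force: [0.7, 0.1, -0.3]
finger_gap: 0.0704
gripper_force: 0.0
```

```bash
python3 look.py w11
```

```text
44.6833 [0.4312 0.2264 0.1994]
w red [[0.2996, 0.2512, 0.081, 0.0216, 2332], [0.3343, -0.0879, 0.081, 0.0217, 720]]
w yellow []
w blue [[0.4299, 0.2271, 0.0739, 0.0207, 1866]]
w white [[0.4786, 0.0213, 0.0724, 0.0187, 828]]
w pad [[0.4733, 0.0227, 0.0722, 0.037, 3027]]
s red [[0.4938, -0.3149, 0.0742, 0.0222, 119]]
s yellow [[0.5888, -0.2142, 0.0746, 0.022, 141]]
s blue [[0.4312, 0.2297, 0.0742, 0.021, 229]]
s white [[0.5901, -0.3111, 0.0731, 0.0219, 98], [0.4783, 0.0214, 0.0732, 0.0207, 162], [0.4365, 0.658, 0.0722, 0.015, 73]]
```

Request:
apply_moves(increments=[0, 0, 0.3, 0, 0.75, 0, 0, 0.6, 0, 0.75, 0, 0, 0.7, 0, 0.75, 0, 0, 0.7, 0, 0.75, 0, 0, 0.5, 0, 0.75, 0, 0, 0.4, 0, 0.75, 0, 0, 0.18, 0, 0.75, 0, 0, 0.06, 0, 0.75, 0, 0, 0.01, 0, 0.75, 0, 0, 0, 0, 0.75])

```text
time_s: 45.62
tcp_pos: [0.4317, 0.2266, 0.0619]
eef_rot: [[-1.0, 0.0, 0.001], [0.0, 1.0, 0.0], [-0.001, 0.0, -1.0]]
ft_force: [-0.2, 0.2, -0.1]
finger_gap: 0.0705
gripper_force: 0.0
```

Request:
apply_moves(increments=[0, 0, 0.01, 0, 0.4, 0, 0, 0, 0, 0.2, 0, 0, 0, 0, 0, 0, 0, 0, 0, 0, 0, 0, 0, 0, 0, 0, 0, 0, 0, 0, 0, 0, 0, 0, 0, 0, 0, -0.3, 0, 0, 0, 0, -0.6, 0, 0, 0, 0, -0.8, 0, 0, 0, 0, -0.6, 0, 0, 0, 0, -0.4, 0, 0])

```text
time_s: 46.62
tcp_pos: [0.4316, 0.2269, 0.1709]
eef_rot: [[-1.0, -0.001, 0.002], [-0.001, 1.0, 0.001], [-0.002, 0.001, -1.0]]
ft_force: [-0.5, 1.3, -1.8]
finger_gap: 0.0392
gripper_force: 40.0
```

Request:
apply_moves(increments=[-0.11, -0.25, 0, 0, 0, -0.11, -0.49, 0, 0, 0, -0.11, -0.49, 0, 0, 0, -0.11, -0.49, 0, 0, 0, -0.11, -0.49, 0, 0, 0, -0.11, -0.49, 0, 0, 0, -0.11, -0.49, 0, 0, 0, -0.11, -0.49, 0, 0, 0, -0.11, -0.49, 0, 0, 0, -0.11, -0.49, 0, 0, 0, -0.11, -0.49, 0, 0, 0, 0, 0, 0, 0, 0, 0, 0, 0, 0, 0, 0, 0, 0, 0, 0])

```text
time_s: 47.78
tcp_pos: [0.4793, 0.0209, 0.168]
eef_rot: [[-1.0, -0.001, -0.001], [-0.001, 1.0, -0.0], [0.001, -0.0, -1.0]]
ft_force: [-0.0, 0.1, -1.2]
finger_gap: 0.0394
gripper_force: 40.0
```

```bash
python3 held.py w12 blue
```

```text
47.7833 [0.4793 0.0209 0.168 ] 0.03937682198905088 [-0.   0.1 -1.2]
held cap top z-tcp 0.0143 x range [-0.0199  0.0167] y [-0.017   0.0195]
pad [[0.4606, 0.021, 0.0719, 0.036, 1758]]
```

Request:
apply_moves(increments=[-0.02, 0, 0.3, 0, 0, 0, 0, 0.3, 0, 0, 0, 0, 0.2, 0, 0, 0, 0, 0.06, 0, 0, 0, 0, 0.06, 0, 0, 0, 0, 0.06, 0, 0, 0, 0, 0.06, 0, 0, 0, 0, 0.06, 0, 0, 0, 0, 0.05, 0, 0, 0, 0, 0, 0, 0, 0, 0, 0, 0, 0])

```text
time_s: 48.75
tcp_pos: [0.4807, 0.0209, 0.1231]
eef_rot: [[-1.0, -0.001, 0.0], [-0.001, 1.0, 0.0], [-0.0, 0.0, -1.0]]
ft_force: [-5.4, 0.6, 8.4]
finger_gap: 0.0395
gripper_force: 40.0
```

Request:
apply_moves(increments=[0, 0, 0.03, 0, 0, 0, 0, 0, 0, 0, 0, 0, 0, 0, 0])

```text
time_s: 49.0
tcp_pos: [0.4809, 0.021, 0.1226]
eef_rot: [[-1.0, -0.001, 0.001], [-0.001, 1.0, 0.001], [-0.001, 0.001, -1.0]]
ft_force: [-8.8, 0.2, 21.7]
finger_gap: 0.039
gripper_force: 40.0
```

Request:
apply_moves(increments=[0, 0, 0, 0, 0, 0, 0, 0, 0, 0, 0, 0, 0, 0, 0, 0, 0, 0, 0, 0, 0, 0, 0, 0, 0, 0, 0, 0, 0, 0, 0, 0, 0, 0, 0, 0, 0, 0, 0, 0, 0, 0, 0, 0, 0, 0, 0, 0, 0, 0, 0, 0, 0, 0, 0, 0, 0, 0, 0, 0, 0, 0, 0, 0, 0, 0, 0, 0, 0, 0, 0, 0, 0, 0, 0, 0, 0, 0, 0, 0, 0, 0, 0, 0, 0, 0, 0, 0, 0, 0, 0, 0, 0, 0, 0, 0, 0, 0, 0, 0])

```text
time_s: 50.67
tcp_pos: [0.4809, 0.0209, 0.1226]
eef_rot: [[-1.0, -0.001, 0.001], [-0.001, 1.0, 0.001], [-0.001, 0.001, -1.0]]
ft_force: [-8.1, 0.7, 20.6]
finger_gap: 0.0395
gripper_force: 40.0
```

Request:
apply_moves(increments=[0, 0, 0, 0, 0, 0, 0, 0, 0, 0, 0, 0, 0, 0, 0, 0, 0, 0, 0, 0, 0, 0, 0, 0, 0, 0, 0, 0, 0, 0, 0, 0, 0, 0, 0, 0, 0, 0, 0, 0, 0, 0, 0, 0, 0, 0, 0, 0, 0, 0])

```text
time_s: 51.5
tcp_pos: [0.4809, 0.021, 0.1226]
eef_rot: [[-1.0, -0.001, 0.001], [-0.001, 1.0, 0.001], [-0.001, 0.001, -1.0]]
ft_force: [-9.3, -0.0, 20.3]
finger_gap: 0.0397
gripper_force: 40.0
```

Request:
apply_moves(increments=[0, 0, -0.1, 0, 0, 0, 0, -0.4, 0, 0, 0, 0, -0.7, 0, 0, 0, -0.3, 0, 0, 0, -0.03, -0.53, 0, 0, 0, -0.03, -0.53, 0, 0, 0, -0.03, -0.53, 0, 0, 0, -0.03, -0.53, 0, 0, 0, -0.03, -0.53, 0, 0, 0, -0.03, -0.53, 0, 0, 0, -0.03, -0.53, 0, 0, 0, -0.03, -0.53, 0, 0, 0, -0.03, -0.53, 0, 0, 0, 0, -0.53, 0, 0, 0, 0, -0.37, 0, 0, 0, 0, 0, 0, 0, 0, 0, 0, 0, 0, 0, 0, 0, 0, 0, 0])

```text
time_s: 53.0
tcp_pos: [0.4916, -0.2174, 0.1695]
eef_rot: [[-1.0, -0.001, 0.0], [-0.001, 1.0, 0.0], [-0.0, 0.0, -1.0]]
ft_force: [-0.3, -0.8, -1.2]
finger_gap: 0.0391
gripper_force: 40.0
```

Request:
apply_moves(increments=[0, 0, 0.4, 0, 0, 0, 0, 0.5, 0, 0, 0, 0, 0.6, 0, 0, 0, 0, 0.5, 0, 0, 0, 0, 0.35, 0, 0, 0, 0, 0.13, 0, 0, 0, 0, 0.05, 0, 0, 0, 0, 0.04, 0, 0, 0, 0, 0.04, 0, 0, 0, 0, 0.02, 0, 0, 0, 0, 0, 0, 0, 0, 0, 0, 0, 0])

```text
time_s: 54.0
tcp_pos: [0.4917, -0.2181, 0.0647]
eef_rot: [[-1.0, -0.001, 0.001], [-0.001, 1.0, -0.0], [-0.001, -0.0, -1.0]]
ft_force: [-0.4, -0.4, -1.7]
finger_gap: 0.0397
gripper_force: 40.0
```

Request:
apply_moves(increments=[0, 0, 0.03, 0, 0, 0, 0, 0.01, 0, 0, 0, 0, 0, 0, 0])

```text
time_s: 54.25
tcp_pos: [0.4919, -0.2184, 0.0637]
eef_rot: [[-1.0, -0.0, 0.001], [-0.0, 1.0, -0.0], [-0.001, -0.0, -1.0]]
ft_force: [-4.9, 1.7, 17.8]
finger_gap: 0.0393
gripper_force: 40.0
```

Request:
apply_moves(increments=[0, 0, -0.01, 0, 0.4, 0, 0, 0, 0, 0.75, 0, 0, 0, 0, 0.75, 0, 0, 0, 0, 0.75, 0, 0, -0.3, 0, 0.75, 0, 0, -0.6, 0, 0.75, 0, 0, -0.8, 0, 0.75, 0, 0, -0.9, 0, 0.75, 0, 0, -0.8, 0, 0.75, -0.4, 0.4, 0, 0, 0.75, -0.5, 0.6, 0, 0, 0, -0.5, 0.65, 0, 0, 0, -0.5, 0.65, 0, 0, 0, -0.5, 0.65, 0, 0, 0, -0.5, 0.65, 0, 0, 0, -0.4, 0.65, 0, 0, 0, -0.4, 0.65, 0, 0, 0, -0.2, 0.65, 0, 0, 0, 0, 0.65, 0, 0, 0])

```text
time_s: 55.83
tcp_pos: [0.6482, 0.0313, 0.1996]
eef_rot: [[-1.0, -0.0, 0.0], [-0.0, 1.0, -0.001], [-0.0, -0.001, -1.0]]
ft_force: [0.7, -0.5, 0.7]
finger_gap: 0.0136
gripper_force: 0.0
```

```bash
python3 look.py w13
```

```text
55.8333 [0.6482 0.0313 0.1996]
w red [[0.4931, -0.3019, 0.0716, 0.0182, 270], [0.6482, 0.0297, 0.0809, 0.0216, 2201], [0.7195, 0.387, 0.0798, 0.0204, 361]]
w yellow [[0.5893, -0.2149, 0.077, 0.0209, 1215]]
w blue [[0.4924, -0.216, 0.0771, 0.0208, 1163]]
w white [[0.4784, 0.0211, 0.0725, 0.0185, 1486], [0.5903, -0.3013, 0.0764, 0.0196, 306]]
w pad [[0.4827, 0.0213, 0.0722, 0.0366, 5447]]
s red []
s yellow []
s blue []
s white [[0.5983, -0.3147, 0.0755, 0.0233, 78], [0.4769, 0.0218, 0.0732, 0.0204, 168], [0.4367, 0.6582, 0.0734, 0.0151, 71]]
```

View pics/w13s.png

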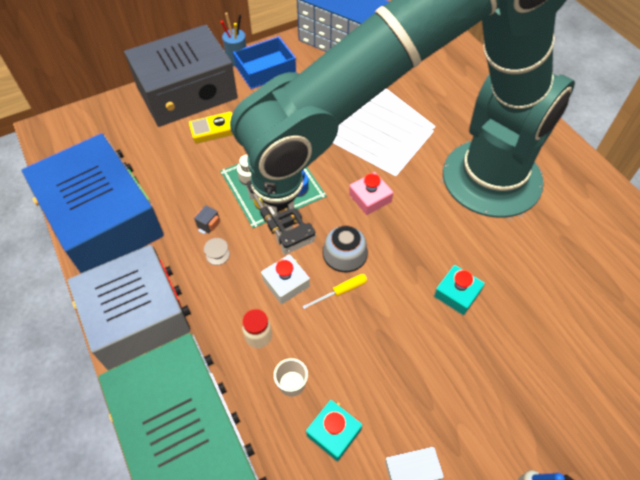

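The scene view (w13s) has the arm hiding part of the mat around (275,180). I'll check the jars with the top camera.

Run:
```python
from h import *
s,p,d=cap('top','t13'); W=cloud('top',d); h=hue(p)
for k in h: print(k,[o for o in disc(W,h[k],.064,.09)])
cv2.imwrite('pics/t13c.png',cv2.resize(p[160:340,280:480,::-1],None,fx=3,fy=3))
```

```text
red [[0.7202, 0.3936, 0.082, 0.0216, 131], [0.494, -0.3192, 0.0777, 0.021, 159], [0.3344, -0.0997, 0.0808, 0.0189, 129], [0.3016, 0.2558, 0.0814, 0.0191, 78]]
yellow [[0.5897, -0.2198, 0.0778, 0.0209, 148]]
blue [[0.4928, -0.2206, 0.0773, 0.0205, 152]]
white [[0.591, -0.3166, 0.0787, 0.0208, 146], [0.4371, 0.6597, 0.0732, 0.0173, 74]]
```

View pics/t13c.png

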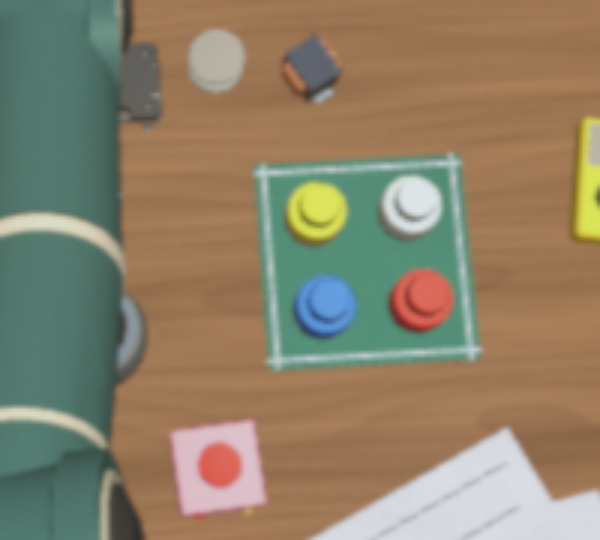

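t13c: all four jars stand upright and wholly inside the mat's border. Now I'll switch off.

Request:
apply_moves(increments=[-0.03, 0, 0.4, 0, 0, 0, 0, 0.6, 0, 0, 0, 0, 0.7, 0, 0, 0, 0, 0.5, 0, 0, 0, 0, 0.22, 0, 0, 0, 0, 0.1, 0, 0, 0, 0, 0.1, 0, 0, 0, 0, 0.1, 0, 0, 0, 0, 0.1, 0, 0, 0, 0, 0.08, 0, 0, 0, 0, 0.06, 0, 0, 0, 0, 0.04, 0, 0, 0, 0, 0.01, 0, 0, 0, 0, 0, 0, 0, 0, 0, 0, 0, 0])

```text
time_s: 57.23
tcp_pos: [0.6494, 0.0294, 0.081]
eef_rot: [[-1.0, -0.0, 0.002], [-0.0, 1.0, 0.0], [-0.002, 0.0, -1.0]]
ft_force: [-9.2, -2.1, 25.9]
finger_gap: 0.0005
gripper_force: 12.7
```

Stop reached (26 N, z 0.081). Lifting clear, then a final check.

Request:
apply_moves(increments=[0, 0, -0.2, 0, 0, 0, 0, -0.5, 0, 0, 0, 0, -0.8, 0, 0, 0, 0, -0.8, 0, 0, 0, 0, -0.7, 0, 0, 0, 0, -0.3, 0, 0, 0, 0.5, 0, 0, 0, 0, 0.8, 0, 0, 0, 0, 0.8, 0, 0, 0, 0, 0.8, 0, 0, 0, 0, 0.5, 0, 0, 0, 0, 0, 0, 0, 0, 0, 0, 0, 0, 0])

```text
time_s: 58.32
tcp_pos: [0.6482, 0.1673, 0.2104]
eef_rot: [[-1.0, -0.003, -0.0], [-0.003, 1.0, 0.0], [0.0, 0.0, -1.0]]
ft_force: [-0.3, 0.2, -0.7]
finger_gap: 0.0006
gripper_force: 0.0
```

Run:
```python
from h import *
s,p,d=cap('top','t14'); W=cloud('top',d); h=hue(p); print(s['time_s'],np.round(s['ft_force'],1))
for k in h: print(k,[o for o in disc(W,h[k],.064,.09)])
s,q,d=cap('wrist','w14')
cv2.imwrite('pics/f14.png',np.vstack([cv2.resize(p[160:340,160:480,::-1],(500,281)),cv2.resize(q[:240,:,::-1],(500,188))]))
```

```text
58.3167 [-0.3  0.2 -0.7]
red [[0.7777, 0.1207, 0.0862, 0.0263, 91], [0.7202, 0.3944, 0.0816, 0.0221, 131], [0.6497, 0.0285, 0.0823, 0.0187, 113], [0.4938, -0.3198, 0.0772, 0.0216, 156], [0.3343, -0.0999, 0.0814, 0.019, 131]]
yellow [[0.5904, -0.2195, 0.078, 0.0206, 143]]
blue [[0.4932, -0.2208, 0.0774, 0.0208, 150]]
white [[0.5912, -0.317, 0.0772, 0.0211, 149], [0.4809, 0.018, 0.0738, 0.0197, 132], [0.4377, 0.6585, 0.0722, 0.0176, 78]]
```

View pics/f14.png

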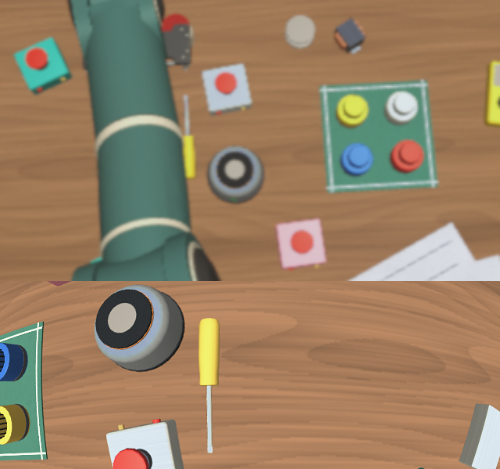

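Run:
```python
from h import *
for n in 'w1 w2 w5 w9 w13 w14'.split():
    p=cv2.imread(f'pics/{n}.png').astype(int); B,G,R=p[...,0],p[...,1],p[...,2]
    W=G-np.maximum(B,R); m=(W>25); m[:, :20]=0
    i=np.unravel_index(W.argmax(),W.shape); print(n,m.sum(),i,p[i][::-1])
```

```text
w1 387 (np.int64(155), np.int64(116)) [ 92 205 111]
w2 55 (np.int64(206), np.int64(59)) [ 86 203 105]
w5 150 (np.int64(173), np.int64(332)) [102 224 122]
w9 476 (np.int64(62), np.int64(136)) [105 220 118]
w13 1911 (np.int64(155), np.int64(59)) [122 171 119]
w14 1132 (np.int64(78), np.int64(0)) [ 85 152 115]
```

```bash
python3 -c "
from station import r
print(r.hand_in())"
```

```text
the job is handed in; nothing more can be done
None
```

I handed the job in at about 58 s: all four jars (white, yellow, red, blue, in that order) were each pushed fully down on the pad for over two seconds and stand upright, wholly on the mat. I pressed the red plunger to its stop before and after; the mixer's lamp did not change, so on and off rest on the force readings.

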